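Unlock the polish caddy with the pedal and hold it up level

ROBOT

A 6-joint arm with a two-finger parallel gripper is mounted at the origin on a cart in front of the work surface, level with it; the furniture and walls round the work are solid. World frame = base frame: x ahead of the robot, y to its left, z up, the work surface at z = 0. Lengths are in mm, angles in rad, forces in N, time in s.
With the tool pointing down it reaches from about 400 to 925 mm from the base axis. Payload 12.5 kg.
Tool frame: the origin (TCP) lies midway between the tips of the shut fingers; the grasp point (between the pads) lies 19 mm behind it; z points along the fingers, y is the line along which they close (so a half turn about z gives the same grasp; the last joint's range is limited). The gripper opens to 95 mm and grips with 3 to 60 N. Pads are 20 mm wide; open, the fingers measure 119 mm over their backs; the gripper's body (75 mm by 180 mm) begins 59 mm behind the grasp point.
Start: joints at [-1.454, 0.491, 1.559, -0, 1.092, -0.106], TCP at [138.123, -609.565, 214.661] pointing down, gripper open.
Joint ranges: [-3.1, 3.1], [-0.84, 2.19], [0.05, 2.79], [-1.13, 4.28], [0.06, 2.93], [-2.69, 2.69]. Speed limits (rad/s): [2.22, 2.22, 2.79, 3.14, 3.14, 3.14].

INTERFACE

Orientations are given as [roll, pitch, yaw] about the fixed x, y, z axes, in that order (R = Rz(yaw) Ry(pitch) Rx(roll)).
In Python, from cell import * gives the robot as it stands. The module is installed in compiled form; this text tells all that it offers.
- The arm moves only by the tool arm_command, never from a script. Its arguments are lists of equal length, an entry for each row: "delta_pos": the shift along the world's x, y, z in units of 250 mm (1.0 is 250 mm), a list of three; "delta_rot": the turn, a rotation vector about the world's x, y, z in units of 90 degrees (1.0 is 90 degrees), a list of three; "claw": the closure, from 0 (fully open) to 1 (shut). In form: {"delta_pos": [[tx, ty, tz], ...], "delta_rot": [[wx, wy, wz], ...], "claw": [claw, ...]}. A call has exactly 5 rows; each row is the pose to reach, as a shift and turn from the pose commanded when the call began; what a row does not reach only later rows make up. A row lasts 1/12 s, in which the tool goes at most 41.7 mm and 7.16 degrees, less where a joint would pass 70% of its speed; a pose out of reach is approached as far as the arm can. A call with a number of a shift or a turn outside -1 to 1 is refused whole. A call with a gripper value outside its range is refused whole. The fingers move at their own pace and stop on an object; the grip force is fixed at half the most. Time passes only in rows, so rows that repeat a pose let the fingers close, or fill a call up. It gives the time, the measured TCP pose, the force, the opening and the grip force at its end, in the units of the state.
- state(): the state, without advancing time (a new reading comes with each control period).
- read_camera(name): name is "scene" or "top" or "wrist"; returns the picture (480x640x3 uint8, red, green, blue); there is no depth.
- calibration(name): a dict with "camera_matrix" (3x3 intrinsics, pixels), "k1" (the pictures are not rectified: a ray, as slopes to the right and down, at radius r is drawn at 1 + k1 r^2 times it, then the intrinsics apply), "T" (4x4, takes a point from camera to world coordinates). Camera axes: x right, y down, z forward; pixel columns grow to the right and rows downward; lengths in mm; the calibration is good to about 2 mm. A picture is of the moment at which its call begins: read the wrist's pose just before it. calibration takes no time and is no camera call; for the wrist camera it gives the pose at the moment of the call.
- job_done(): hands the job in; it is judged then, once.
The state is a dict: "t": time; "joints": joint angles; "qvel": joint speeds; "tau": joint torques, N m; "eef_pos": TCP position; "tcp_rot": TCP orientation; "ft_force": force on the tool from outside, world axes, zero at the start; "moment": the same for the moment, N m; "opening": opening from 0.0 (shut) to 1.0 (fully open); "grip_force": force on a finger pad.
Only numpy, scipy, OpenCV 4.12 (cv2) and the standard library are available. Lean on these libraries where they do the work, as an engineer would, in place of code of your own. Each camera call takes 0.05 s, during which the arm holds its last target. There are 200 camera calls.

TASK

The carrying caddy with the polish bottles is locked in its dock. Press the dock's pedal all the way down to its stop and let it come up again, so that the sliding catch is pushed off the caddy's lip; then take the caddy by its grip bar, lift it straight out until its underside is about 12 cm above the desk, and finish still holding it there, steady and level, with everything in it still standing in its wells. Leave the loose jar, bottle and nail buffer beside the dock where they are.

Things in the scene. Friction and masses are not known exactly. Their poses are not given: they have to be found in the camera images.
- dock: Fixed metal dock, floor plate 118 (x) x 200 (y) x 12 mm, corner fences to 20 mm high, pedal on its front. Origin on the desk under the plate's middle (and the caddy's); x points from pedal to back (away from the robot at yaw 0), y along the grip bar, z up. Yaw varies by 0.4 rad either way. Two cheeks 62 mm high stand at x = -63 to -109, y = +-45 mm.
- pedal_pad (a point): Point to press: middle of the rubber tread on the pedal, at rest 43 mm above the desk, 147 mm in front of the dock's origin; it sinks about 21 mm when fully pressed. The tread plate is 78 mm long, 46 mm wide, slopes up to the front and is hinged at its back edge (axis along the dock's y, 86 mm in front of the dock's origin, 30 mm above the desk).
- pedal (a joint): Angle of the pedal (rad): 0 at rest, 0.34 fully down on its stop; spring-loaded, returns by itself; about 3 N on the tread starts it, about 10 N holds it at the stop. A finger on it pushes the catch to the front.
- catch (a joint): Travel of the sliding catch (m): 0 locked (tongue 9 to 11 mm over the caddy's front lip), about 0.016 to 0.019 after one full press of the pedal; free of the lip beyond 0.013. It stays where it was pushed (no spring).
- catch_tongue (a point): Top of the catch tongue's rear edge, above the middle of the caddy's front lip, 57 mm above the desk when locked. A small lug of the catch and the pedal's finger behind it stand up to 87 mm above the desk.
- caddy: White loose caddy: tray 100 (x) x 180 (y) mm, walls 30 mm high, eight wells 45 x 42 mm, a post at each short end and a straight wooden grip bar along its length; 130 mm tall, about 0.3 kg empty, 0.3 to 0.65 kg loaded. Origin at the centre of its underside (12 mm above the desk when docked), axes as the dock's (y along the bar, z up).
- caddy_grip (a point): Middle of the caddy's grip bar, 120 mm above the caddy's underside, 132 mm above the desk when docked. The bar runs along the caddy's y, 12 mm thick across (x), 20 mm tall (110 to 130 mm above the underside), 176 mm free length. Bottles below it reach 75 mm above the caddy's underside.
- bottle_a: nail polish bottle with a tall cap, 30 mm diameter, 69 mm tall, about 42 g, standing loose in one of the caddy's wells (any of four wells). Origin at the centre of its underside, z up through the cap.
- bottle_b: nail polish bottle with a tall cap, 30 mm diameter, 72 mm tall, about 42 g, standing loose in one of the caddy's wells (any of four wells). Origin at the centre of its underside, z up through the cap.
- bottle_c: nail polish bottle with a tall cap, 30 mm diameter, 69 mm tall, about 42 g, standing loose in one of the caddy's wells (any of four wells). Origin at the centre of its underside, z up through the cap.
- jar_small: Small clear screw jar, 35 mm diameter, 18 mm tall, about 15 g, loose in one of the caddy's wells. Origin at the centre of its underside, z up.
- jar_flake: Bystander: clear screw jar, 43 mm across, 25 mm tall, standing loose on the desk beside the pedal. Origin at the centre of its underside.
- spare_bottle: Bystander: nail polish bottle, 30 mm diameter, 66 mm tall, standing loose on the desk on the pedal's other side. Origin at the centre of its underside.
- buffer: Bystander: nail buffer block, 34 x 98 x 23 mm, lying loose on the desk to the right of the dock. Origin at the centre of its underside.
Mind the look-alikes: they are no part of the job. Leave any yellow look-alike of the bottle_c alone.

How it is judged (in metres and radians):
On the way:
1. the pedal is down on its stop and the catch is off the lip, with the caddy still in the dock (value of joint pedal above 0.32 rad and value of joint catch above 0.013 m and height (world z) of caddy below 0.02 m), for 0.1 s.
At the end, for the whole second after the job is handed in: Caddy in the fingers, underside over 85 mm above the desk, within 0.10 rad of level, still (under 0.03 m/s, 0.15 rad/s), touching the dock nowhere; its bottles and jar in their wells, upright within 0.3 rad; pedal back up (under 0.05 rad), catch released (over 13 mm) (height (world z) of caddy above 0.085 m and angle between caddy's own z axis and vertical below 0.1 rad and linear speed of caddy below 0.03 m/s and angular speed of caddy below 0.15 rad/s and contact force between caddy and the fingers above 2 N and contact force between caddy and dock below 0.3 N and z of bottle_a in the frame of caddy between -0.005 and 0.012 m and z of bottle_b in the frame of caddy between -0.005 and 0.012 m and z of bottle_c in the frame of caddy between -0.005 and 0.012 m and z of jar_small in the frame of caddy between -0.005 and 0.012 m and distance between each of bottle_a, bottle_b, bottle_c, jar_small and caddy below 0.1 m and angle between each of bottle_a, bottle_b, bottle_c, jar_small's own z axis and vertical below 0.3 rad and value of joint pedal below 0.05 rad and value of joint catch above 0.013 m); the arm keeps its last pose, push and grip.
It fails at once if the jar, bottle or buffer beside the dock is moved by more than 3 cm (distance of any of jar_flake, spare_bottle, buffer from where it was at the start of the episode above 0.03 m).
It also fails if it takes over 40 s, if anything falls off the work surface, if the arm or the gripper's body presses on something with over 40 N, if the wrist force passes 120 N, or if a joint passes its speed limit or range.

## Working session

There is one attempt and no reset: what is moved stays moved. The work goes in short steps, Python scripts to look and compute and a tool call to move; the robot and the scene stay as the last step left them, time stands still between calls to the robot, and variables do not carry over. Pictures are saved under pics/ and viewed, at most 10 in all, crops included, and the job is handed in when it is done.

Besides the shell and the picture viewer there is one more tool, called after "Emit:" in YAML: its name, and indented under it one key for each argument. arm_command: Moves the arm, as the interface text tells. Shifts and turns lie within -1 to 1; 1 stands for 250 mm of shift or 90 degrees of turn. Its arguments: {"type":"object","properties":{"delta_pos":{"type":"array"},"delta_rot":{"type":"array"},"claw":{"type":"array"}},"required":["delta_pos","delta_rot","claw"]}

```bash
mkdir -p pics; python3 - <<'E'
from cell import *
import cv2
for n in("top","scene"):
    c=calibration(n);print(n,c["camera_matrix"].tolist(),c["k1"],c["T"].round(3).tolist())
    cv2.imwrite(f"pics/{n}1.png",read_camera(n)[:,:,::-1])
s=state();print(s["t"],s["eef_pos"],s["tcp_rot"],s["opening"],s["ft_force"])
E
```

```text
top [[523.39943951172, 0.0, 319.7268930680993], [0.0, 523.39943951172, 240.75860544296353], [0.0, 0.0, 1.0]] -0.024540786032446357 [[0.022, -0.997, 0.07, 513.162], [-1.0, -0.022, -0.007, -143.143], [0.008, -0.069, -0.998, 1060.752], [0.0, 0.0, 0.0, 1.0]]
scene [[571.4677287466362, 0.0, 319.0418871530157], [0.0, 571.4677287466362, 240.0840941747462], [0.0, 0.0, 1.0]] -0.02000865364839016 [[-0.906, -0.295, 0.302, 263.72], [-0.423, 0.631, -0.65, 495.356], [0.001, -0.717, -0.697, 793.858], [0.0, 0.0, 0.0, 1.0]]
0.1 [ 138.08844386 -609.33575431  214.14614158] [-3.14066611e+00 -9.79834171e-05  2.22756598e-01] 0.999872575384456 [-0.26066108  0.08801055 -0.02317134]
```

View pics/top1.png

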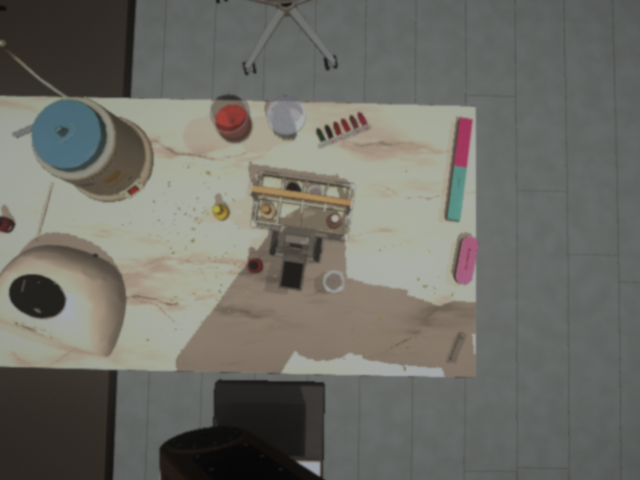

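View pics/scene1.png

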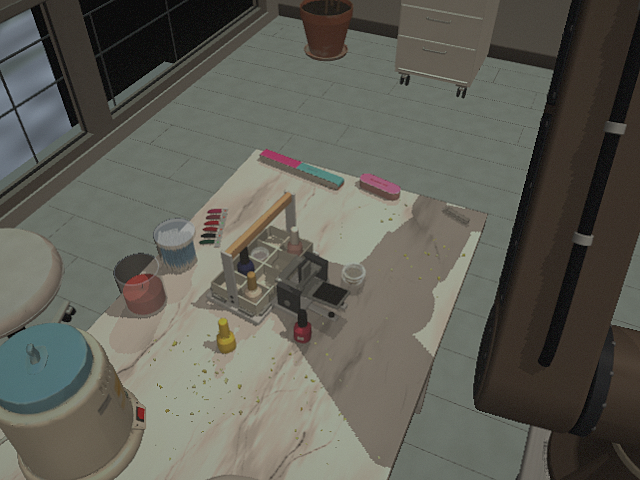

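The top view shows the wooden bar running from about (251,189) to (352,203) and the black tread at about (291,275). The red spare bottle is at (256,265), the jar at (333,282), and the yellow look-alike at (220,211). The scene view agrees. Next I'll measure these positions.

```bash
cat > h.py <<'E'
from cell import *
import cv2, numpy as np
def ray(n,px,z):
    c=calibration(n);K=c["camera_matrix"];T=c["T"]
    d=np.array([(px[0]-K[0,2])/K[0,0],(px[1]-K[1,2])/K[1,1]]);u=d.copy()
    for _ in range(5):u=d/(1+c["k1"]*(u@u))
    v=T[:3,:3]@[u[0],u[1],1];return (T[:3,3]+v*(z-T[2,3])/v[2])
def blobs(m,amin=30):
    cs,_=cv2.findContours(m.astype(np.uint8),cv2.RETR_EXTERNAL,cv2.CHAIN_APPROX_NONE)
    return sorted([c for c in cs if cv2.contourArea(c)>amin],key=cv2.contourArea)[::-1]
E
python3 - <<'E'
from h import *
im=cv2.imread("pics/top1.png");hsv=cv2.cvtColor(im,cv2.COLOR_BGR2HSV)
roi=np.zeros(im.shape[:2],bool);roi[160:310,235:365]=1
H,S,V=[hsv[...,i].astype(int) for i in range(3)]
m=roi&(H>8)&(H<25)&(S>95)&(V>90)
for c in blobs(m)[:3]:
    r=cv2.minAreaRect(c);b=cv2.boxPoints(r);print("bar",r)
    P=np.array([ray("top",p,142)[:2] for p in b]);print(P.round(1).tolist(),P.mean(0))
    d=max((P[1]-P[0],P[2]-P[1]),key=np.linalg.norm);print("yaw",np.arctan2(-d[0],d[1]), np.linalg.norm(d))
m=roi&(V<45)
for c in blobs(m)[:5]:
    r=cv2.minAreaRect(c);print("dark",r,ray("top",r[0],43))
cv2.imwrite("pics/crop.png",cv2.resize(im[160:310,205:365],None,fx=5,fy=4,interpolation=2)[:600])
E
```

```text
bar ((300.94091796875, 195.39865112304688), (97.60140991210938, 7.473981857299805), 8.426968574523926)
[[661.1, -27.6], [674.4, -29.1], [652.7, -200.7], [639.5, -199.0]] [ 656.93373773 -114.09930006]
yaw 3.0161678136741235 172.94046827874433
bar ((266.0, 209.0), (8.0, 8.0), 90.0)
[[638.2, -45.8], [638.5, -59.9], [624.3, -60.3], [624.0, -46.2]] [631.27651506 -53.04595345]
yaw 1.599518059907521 14.227330984078526
dark ((291.51348876953125, 274.4189147949219), (17.59069061279297, 23.67345428466797), 9.462322235107422) [517.40992487 -96.50292287  43.        ]
dark ((292.0, 186.5), (5.0, 8.0), 90.0) [689.61560705 -93.04110719  43.        ]
```

View pics/crop.png

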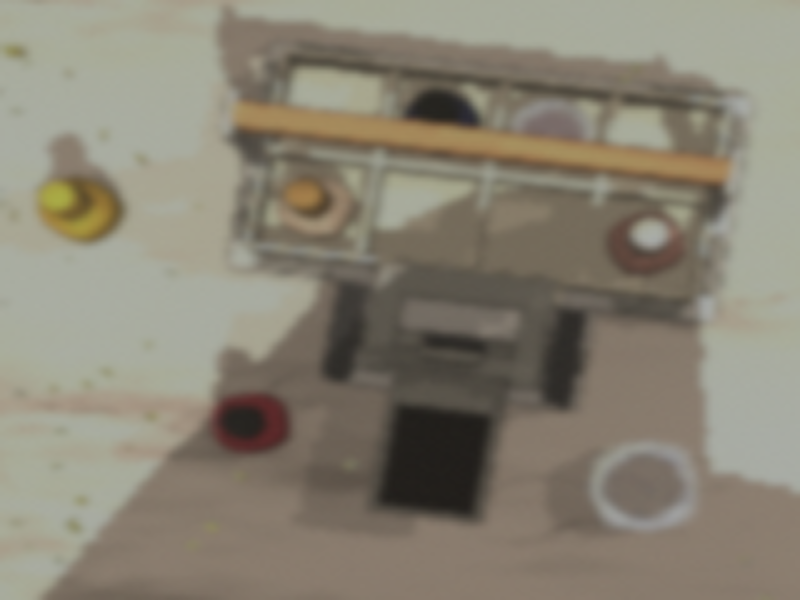

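Emit:
arm_command:
  delta_pos:
    - [0.06,0.08,0]
    - [0.14,0.19,0]
    - [0.22,0.3,0]
    - [0.3,0.41,0]
    - [0.38,0.51,0]
  delta_rot:
    - [0,0,-0.04]
    - [0,0,-0.09]
    - [0,0,-0.13]
    - [0,0,-0.18]
    - [0,0,-0.222]
  claw: [1,1,1,1,1]

```text
t: 0.52
eef_pos: [233.6, -480.3, 214.4]
tcp_rot: [-3.141, 0.0, -0.13]
ft_force: [1.6, -1.1, 0.3]
opening: 0.709
grip_force: 0.0
```

Emit:
arm_command:
  delta_pos:
    - [0.08,0.1,0]
    - [0.16,0.21,0]
    - [0.23,0.31,0]
    - [0.31,0.41,0]
    - [0.38,0.51,0]
  delta_rot:
    - [0,0,0]
    - [0,0,0]
    - [0,0,0]
    - [0,0,0]
    - [0,0,0]
  claw: [1,1,1,1,1]

```text
t: 0.93
eef_pos: [328.9, -353.2, 214.6]
tcp_rot: [-3.141, 0.0, -0.126]
ft_force: [-0.3, 0.1, -0.1]
opening: 0.353
grip_force: 0.0
```

Emit:
arm_command:
  delta_pos:
    - [0.08,0.1,0]
    - [0.16,0.21,0]
    - [0.23,0.31,0]
    - [0.31,0.41,0]
    - [0.38,0.51,0]
  delta_rot:
    - [0,0,0]
    - [0,0,0]
    - [0,0,0]
    - [0,0,0]
    - [0,0,0]
  claw: [1,1,1,1,1]

```text
t: 1.35
eef_pos: [423.9, -225.6, 214.6]
tcp_rot: [-3.142, 0.0, -0.126]
ft_force: [-0.7, -0.8, 0.2]
opening: 0.023
grip_force: 0.0
```

Emit:
arm_command:
  delta_pos:
    - [0.07,0.1,0]
    - [0.15,0.21,0]
    - [0.23,0.32,0]
    - [0.31,0.43,0]
    - [0.364,0.518,0]
  delta_rot:
    - [0,0,0]
    - [0,0,0]
    - [0,0,0]
    - [0,0,0]
    - [0,0,0]
  claw: [1,1,1,1,1]

```text
t: 1.77
eef_pos: [515.3, -95.5, 214.5]
tcp_rot: [-3.141, 0.0, -0.125]
ft_force: [0.5, -0.5, 0.8]
opening: 0.003
grip_force: 0.0
```

```bash
python3 - <<'E'
from h import *
s=state();c=calibration("wrist");im=read_camera("wrist");cv2.imwrite("pics/w1.png",im[:,:,::-1])
print(s["eef_pos"],s["joints"],c["camera_matrix"][0],c["T"].round(3).tolist())
E
```

```text
[515.2913408  -95.5323618  214.49229636] [-3.09436846e-01  3.48286832e-01  1.80444795e+00  9.95920910e-05
  9.88922603e-01  1.38646445e+00] [348.44752785   0.         316.96288848] [[-0.124, -0.959, -0.254, 586.931], [-0.992, 0.12, 0.032, -104.786], [-0.0, 0.256, -0.967, 384.422], [0.0, 0.0, 0.0, 1.0]]
```

View pics/w1.png

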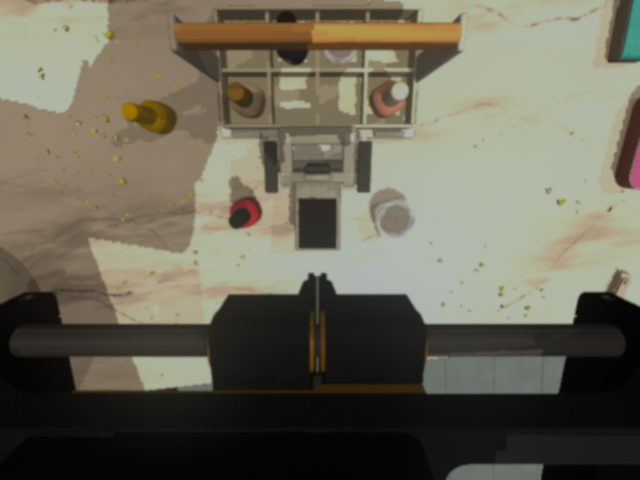

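The wrist view shows the bar lying level from (172,35) to (463,35), so the yaw is right. The tread is at about (318,223), the red bottle at (245,213) and the jar at (394,217).

```bash
python3 - <<'E'
from h import *
for n,p,z in [("padc",(318,223),43),("padNear",(318,247),50),("padfar",(318,198),36),("barL",(172,35),142),("barR",(463,35),142),("barTopMid",(318,25),142),("barbotFront",(318,47),122)]:
    print(n,ray("wrist",p,z).round(1))
im=cv2.imread("pics/scene1.png");hsv=cv2.cvtColor(im,cv2.COLOR_BGR2HSV);H,S,V=[hsv[...,i].astype(int) for i in range(3)]
roi=np.zeros(H.shape,bool);roi[185:265,215:300]=1
for c in blobs(roi&(H>8)&(H<25)&(S>95)&(V>80))[:1]:
    r=cv2.minAreaRect(c);print(r,ray("scene",r[0],136))
E
```

```text
padc [520.4 -94.7  43. ]
padNear [497.6 -91.9  50. ]
padfar [544.2 -97.7  36. ]
barL [669.4 -21.4 142. ]
barR [ 647. -201.  142.]
barTopMid [ 663.6 -112.2  142. ]
barbotFront [ 656.7 -111.4  122. ]
((259.5000305175781, 224.00001525878906), (10.606600761413574, 85.55992126464844), 45.0) [ 657.1693869 -111.0211771  136.       ]
```

Emit:
arm_command:
  delta_pos:
    - [0.004,0,-0.14]
    - [0.004,0,-0.28]
    - [0.004,0,-0.42]
    - [0.004,0,-0.54]
    - [0.004,0,-0.62]
  delta_rot:
    - [0,0,0]
    - [0,0,0]
    - [0,0,0]
    - [0,0,0]
    - [0,0,0]
  claw: [1,1,1,1,1]

```text
t: 2.23
eef_pos: [514.0, -97.2, 56.9]
tcp_rot: [-3.141, 0.003, -0.126]
ft_force: [0.9, -0.6, 0.4]
opening: 0.006
grip_force: 0.0
```

Emit:
arm_command:
  delta_pos:
    - [0,0,-0.025]
    - [0,0,-0.05]
    - [0,0,-0.075]
    - [0,0,-0.095]
    - [0,0,-0.115]
  delta_rot:
    - [0,0,0]
    - [0,0,0]
    - [0,0,0]
    - [0,0,0]
    - [0,0,0]
  claw: [1,1,1,1,1]

```text
t: 2.65
eef_pos: [514.9, -97.6, 31.6]
tcp_rot: [3.141, -0.0, -0.126]
ft_force: [-5.6, 0.1, 8.2]
opening: 0.006
grip_force: 4.6
```

Emit:
arm_command:
  delta_pos:
    - [0,0,-0.006]
    - [0,0,-0.012]
    - [0,0,-0.018]
    - [0,0,-0.024]
    - [0,0,-0.024]
  delta_rot:
    - [0,0,0]
    - [0,0,0]
    - [0,0,0]
    - [0,0,0]
    - [0,0,0]
  claw: [1,1,1,1,1]

```text
t: 3.07
eef_pos: [515.1, -97.6, 26.0]
tcp_rot: [3.141, -0.001, -0.126]
ft_force: [-5.0, 0.1, 8.2]
opening: 0.007
grip_force: 4.9
```

Emit:
arm_command:
  delta_pos:
    - [0,0,-0.006]
    - [0,0,-0.012]
    - [0,0,-0.016]
    - [0,0,-0.016]
    - [0,0,-0.016]
  delta_rot:
    - [0,0,0]
    - [0,0,0]
    - [0,0,0]
    - [0,0,0]
    - [0,0,0]
  claw: [1,1,1,1,1]

```text
t: 3.48
eef_pos: [515.3, -97.7, 23.9]
tcp_rot: [3.141, -0.002, -0.126]
ft_force: [-10.6, 0.9, 33.1]
opening: 0.007
grip_force: 17.8
```

The force rose from 8 N to 33 N while z hardly moved, so the pedal is on its stop. I'll hold briefly and then go up.

Emit:
arm_command:
  delta_pos:
    - [0,0,0]
    - [0,0,0.04]
    - [0,0,0.12]
    - [0,0,0.26]
    - [0,0,0.42]
  delta_rot:
    - [0,0,0]
    - [0,0,0]
    - [0,0,0]
    - [0,0,0]
    - [0,0,0]
  claw: [1,1,1,1,1]

```text
t: 3.9
eef_pos: [514.7, -97.5, 126.9]
tcp_rot: [-3.141, 0.001, -0.126]
ft_force: [0.4, -0.2, -0.6]
opening: 0.003
grip_force: 0.0
```

Emit:
arm_command:
  delta_pos:
    - [0,0,0.16]
    - [0,0,0.32]
    - [0,0,0.48]
    - [0,0,0.6]
    - [0,0,0.66]
  delta_rot:
    - [0,0,0]
    - [0,0,0.05]
    - [0,0,0.12]
    - [0,0,0.19]
    - [0,0,0.26]
  claw: [1,0.8,0.6,0.4,0.3]

```text
t: 4.32
eef_pos: [515.9, -97.7, 296.2]
tcp_rot: [3.137, -0.006, 0.288]
ft_force: [-0.4, 0.7, -0.2]
opening: 0.225
grip_force: 0.0
```

Emit:
arm_command:
  delta_pos:
    - [0,0,0]
    - [0,0,0]
    - [0,0,0]
    - [0,0,0]
    - [0,0,0]
  delta_rot:
    - [0,0,0.07]
    - [0,0,0.14]
    - [0,0,0.22]
    - [0,0,0.3]
    - [0,0,0.37]
  claw: [0.3,0.3,0.3,0.3,0.3]

```text
t: 4.73
eef_pos: [515.2, -97.6, 291.9]
tcp_rot: [3.14, -0.001, 0.87]
ft_force: [-1.1, -0.1, 0.6]
opening: 0.576
grip_force: 0.0
```

Emit:
arm_command:
  delta_pos:
    - [0,0,0]
    - [0,0,0]
    - [0,0,0]
    - [0,0,0]
    - [0,0,0]
  delta_rot:
    - [0,0,0.07]
    - [0,0,0.14]
    - [0,0,0.22]
    - [0,0,0.3]
    - [0,0,0.37]
  claw: [0.3,0.3,0.3,0.3,0.3]

```text
t: 5.15
eef_pos: [515.2, -97.6, 291.9]
tcp_rot: [3.139, 0.0, 1.451]
ft_force: [0.2, 0.8, -0.1]
opening: 0.699
grip_force: 0.0
```

```bash
python3 - <<'E'
from h import *
s=state();print(s["eef_pos"],s["tcp_rot"],s["joints"])
w=read_camera("wrist")[:,:,::-1];t=read_camera("top")[:,:,::-1];sc=read_camera("scene")[:,:,::-1]
cv2.imwrite("pics/w2.png",w);cv2.imwrite("pics/s2.png",sc);a=cv2.imread("pics/scene1.png")
f=lambda i:cv2.resize(i[190:350,190:390],(400,320),interpolation=2)
cv2.imwrite("pics/mix.png",np.hstack([f(a),f(sc)]))
E
```

```text
[515.16542954 -97.58239266 291.87794633] [3.13947540e+00 3.79849363e-04 1.45125050e+00] [-3.13238270e-01  2.70927517e-01  1.69601236e+00  3.77461936e-05
  1.17250200e+00 -1.93707445e-01]
```

View pics/mix.png

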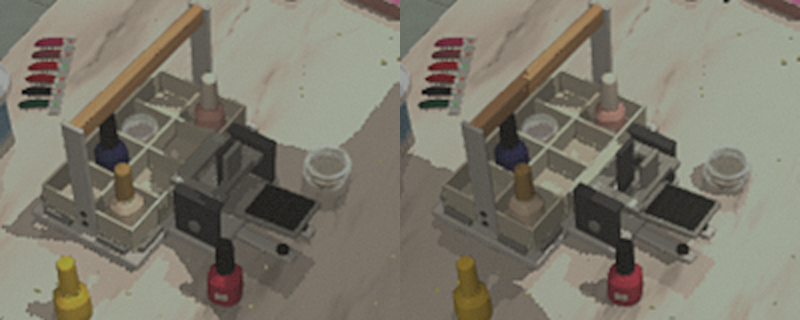

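View pics/w2.png

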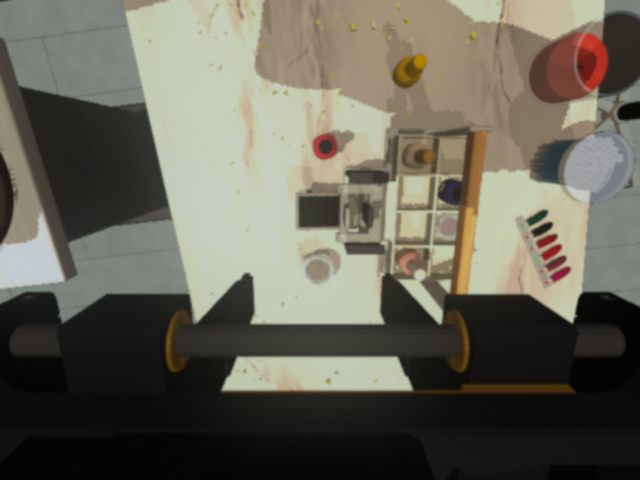

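The scene view shows the catch slid forward, the pedal back up and the bystanders where they were. In the wrist view the bar runs from (482,128) to (463,295), with the catch clear of the lip. I'm going over the bar.

Emit:
arm_command:
  delta_pos:
    - [0.1,-0.01,0]
    - [0.24,-0.025,0]
    - [0.38,-0.04,0]
    - [0.5,-0.05,0]
    - [0.57,-0.058,0]
  delta_rot:
    - [0,0,-0.003]
    - [0,0,-0.003]
    - [0,0,-0.003]
    - [0,0,-0.003]
    - [0,0,-0.003]
  claw: [0.3,0.3,0.3,0.3,0.3]

```text
t: 5.72
eef_pos: [660.1, -112.2, 290.7]
tcp_rot: [3.141, 0.0, 1.436]
ft_force: [-1.2, 0.5, -0.3]
opening: 0.703
grip_force: 0.0
```

Emit:
arm_command:
  delta_pos:
    - [0,0,-0.1]
    - [0,0,-0.2]
    - [0,0,-0.3]
    - [0,0,-0.4]
    - [0,0,-0.44]
  delta_rot:
    - [0,0,0]
    - [0,0,0]
    - [0,0,0]
    - [0,0,0]
    - [0,0,0]
  claw: [0.3,0.3,0.3,0.3,0.3]

```text
t: 6.13
eef_pos: [656.6, -111.8, 177.9]
tcp_rot: [-3.138, -0.0, 1.436]
ft_force: [-0.2, -0.3, -0.2]
opening: 0.699
grip_force: 0.0
```

```bash
python3 - <<'E'
from h import *
s=state();print(s["eef_pos"],s["tcp_rot"])
cv2.imwrite("pics/w3.png",read_camera("wrist")[:,:,::-1])
E
```

```text
[ 656.57756808 -111.77885709  177.90038897] [-3.13807210e+00 -4.70068930e-04  1.43627103e+00]
```

View pics/w3.png

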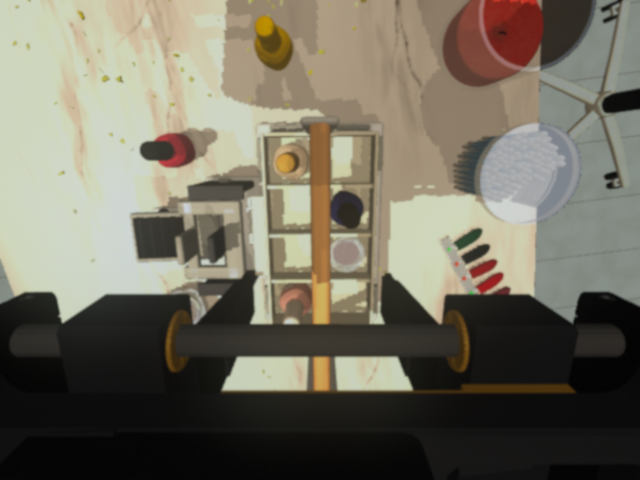

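The bar is centred between the fingers (column 320) and runs vertical in the image. I'll descend 65 mm and close.

Emit:
arm_command:
  delta_pos:
    - [0,0,-0.06]
    - [0,0,-0.13]
    - [0,0,-0.2]
    - [0,0,-0.25]
    - [0,0,-0.264]
  delta_rot:
    - [0,0,0.003]
    - [0,0,0.006]
    - [0,0,0.006]
    - [0,0,0.006]
    - [0,0,0.006]
  claw: [0.3,0.3,0.3,0.3,0.3]

```text
t: 6.6
eef_pos: [657.4, -112.0, 114.0]
tcp_rot: [-3.14, -0.0, 1.448]
ft_force: [-0.8, 0.2, 0.1]
opening: 0.698
grip_force: 0.0
```

Emit:
arm_command:
  delta_pos:
    - [0,0,0]
    - [0,0,0]
    - [0,0,0]
    - [0,0,0]
    - [0,0,0]
  delta_rot:
    - [0,0,0]
    - [0,0,0]
    - [0,0,0]
    - [0,0,0]
    - [0,0,0]
  claw: [0.45,0.6,0.7,0.75,0.8]

```text
t: 7.02
eef_pos: [657.9, -112.1, 115.7]
tcp_rot: [3.14, 0.0, 1.449]
ft_force: [-1.4, -0.0, 0.0]
opening: 0.408
grip_force: 0.0
```

Emit:
arm_command:
  delta_pos:
    - [0,0,0]
    - [0,0,0]
    - [0,0,0]
    - [0,0,0]
    - [0,0,0]
  delta_rot:
    - [0,0,0]
    - [0,0,0]
    - [0,0,0]
    - [0,0,0]
    - [0,0,0]
  claw: [0.84,0.9,1,1,1]

```text
t: 7.43
eef_pos: [657.8, -112.1, 114.8]
tcp_rot: [3.141, -0.0, 1.45]
ft_force: [2.6, -1.0, -1.5]
opening: 0.125
grip_force: 30.0
```

Emit:
arm_command:
  delta_pos:
    - [0,0,0]
    - [0,0,0]
    - [0,0,0]
    - [0,0,0]
    - [0,0,0]
  delta_rot:
    - [0,0,0]
    - [0,0,0]
    - [0,0,0]
    - [0,0,0]
    - [0,0,0]
  claw: [1,1,1,1,1]

```text
t: 7.85
eef_pos: [657.7, -112.1, 114.9]
tcp_rot: [3.141, 0.0, 1.45]
ft_force: [1.9, 0.5, -1.6]
opening: 0.128
grip_force: 30.0
```

Gripped: an opening of 0.128 is 12 mm, the bar's thickness. I'll lift slowly at first.

Emit:
arm_command:
  delta_pos:
    - [0,0,0.006]
    - [0,0,0.014]
    - [0,0,0.022]
    - [0,0,0.031]
    - [0,0,0.04]
  delta_rot:
    - [0,0,0]
    - [0,0,0]
    - [0,0,0]
    - [0,0,0]
    - [0,0,0]
  claw: [1,1,1,1,1]

```text
t: 8.27
eef_pos: [657.5, -112.0, 125.0]
tcp_rot: [-3.141, -0.0, 1.45]
ft_force: [0.0, 0.2, -5.6]
opening: 0.123
grip_force: 30.0
```

Emit:
arm_command:
  delta_pos:
    - [0,0,0.014]
    - [0,0,0.032]
    - [0,0,0.052]
    - [0,0,0.074]
    - [0,0,0.096]
  delta_rot:
    - [0,0,0]
    - [0,0,0]
    - [0,0,0]
    - [0,0,0]
    - [0,0,0]
  claw: [1,1,1,1,1]

```text
t: 8.68
eef_pos: [657.7, -112.1, 149.6]
tcp_rot: [3.141, 0.0, 1.45]
ft_force: [-0.7, 0.3, -6.0]
opening: 0.125
grip_force: 30.0
```

Emit:
arm_command:
  delta_pos:
    - [0,0,0.024]
    - [0,0,0.048]
    - [0,0,0.072]
    - [0,0,0.096]
    - [0,0,0.12]
  delta_rot:
    - [0,0,0]
    - [0,0,0]
    - [0,0,0]
    - [0,0,0]
    - [0,0,0]
  claw: [1,1,1,1,1]

```text
t: 9.1
eef_pos: [657.6, -112.1, 179.6]
tcp_rot: [3.141, 0.0, 1.45]
ft_force: [-0.1, 0.4, -4.8]
opening: 0.124
grip_force: 30.0
```

Emit:
arm_command:
  delta_pos:
    - [0,0,0.024]
    - [0,0,0.048]
    - [0,0,0.072]
    - [0,0,0.096]
    - [0,0,0.12]
  delta_rot:
    - [0,0,0]
    - [0,0,0]
    - [0,0,0]
    - [0,0,0]
    - [0,0,0]
  claw: [1,1,1,1,1]

```text
t: 9.52
eef_pos: [657.6, -112.1, 209.5]
tcp_rot: [3.142, 0.0, 1.45]
ft_force: [0.1, 0.6, -5.7]
opening: 0.126
grip_force: 30.0
```

Emit:
arm_command:
  delta_pos:
    - [0,0,0.022]
    - [0,0,0.04]
    - [0,0,0.052]
    - [0,0,0.06]
    - [0,0,0.06]
  delta_rot:
    - [0,0,0]
    - [0,0,0]
    - [0,0,0]
    - [0,0,0]
    - [0,0,0]
  claw: [1,1,1,1,1]

```text
t: 9.93
eef_pos: [657.7, -112.1, 224.3]
tcp_rot: [3.141, 0.0, 1.45]
ft_force: [0.5, -0.0, -5.4]
opening: 0.126
grip_force: 30.0
```

Emit:
arm_command:
  delta_pos:
    - [0,0,0]
    - [0,0,0]
    - [0,0,0]
    - [0,0,0]
    - [0,0,0]
  delta_rot:
    - [0,0,0]
    - [0,0,0]
    - [0,0,0]
    - [0,0,0]
    - [0,0,0]
  claw: [1,1,1,1,1]

```text
t: 10.35
eef_pos: [657.6, -112.1, 223.7]
tcp_rot: [-3.141, -0.0, 1.45]
ft_force: [-0.1, -0.2, -5.2]
opening: 0.123
grip_force: 30.0
```

```bash
python3 - <<'E'
from h import *
s=state();print(s["eef_pos"],s["ft_force"],s["moment"],s["opening"])
sc=read_camera("scene")[:,:,::-1];w=read_camera("wrist")[:,:,::-1]
cv2.imwrite("pics/f.png",np.hstack([cv2.resize(sc[130:370,170:410],(400,400)),cv2.resize(w,(400,400))]))
E
```

```text
[ 657.59538644 -112.0625145   223.7496323 ] [-0.14647581 -0.22952784 -5.16961808] [-0.07038014 -0.13357466  0.01330364] 0.12265260583796583
```

View pics/f.png

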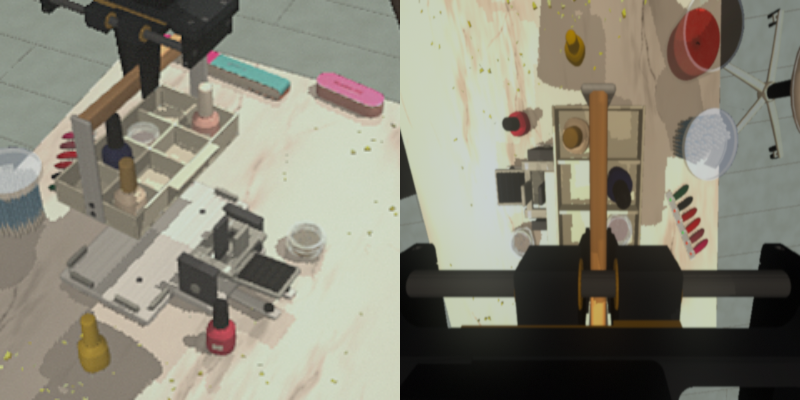

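The caddy hangs level and clear of the dock, with all the bottles and the jar standing in their wells. The pedal is up, and the red bottle and clear jar beside the dock look unmoved. Underside is at about 121 mm, so I'm handing in.

```bash
python3 -c "
from cell import *
print(job_done())"
```

```text
the job is handed in; nothing more can be done
None
```

I pressed the pedal to its stop and released it, then lifted the caddy straight out and handed in holding it level about 12 cm above the desk; no verdict came back.

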